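Move the flat battery pack from the data logger to the free charging cradle

TASK

The battery pack in the orange data logger is flat. Pinch its two orange side tabs together to unlatch it, draw it straight up out of the logger, feel for the mouth of the free charging cradle's bay and press the pack down into it until it is fully home and both tabs have sprung back out and latched it; then let go. Work gently: never tug at a pack that is still latched, do not crush the tabs or force the pack into the cradle, and leave everything else on the table where it is.

Things in the scene. Friction and masses are not known exactly. Their poses are not given: they have to be found in the camera images.
- pack: The battery pack to move: dark grey and black with orange tabs, 0.15 to 0.25 kg, 92 mm tall. Origin at the centre of its underside, z up, y through its two tabs. Below, a black stem 26 (x) by 30 (y) by 42 mm, its lowest 5 mm tapered 1 mm a side in x and hardly in y; above, a head 34 (x) by 42 (y) by 50 mm. It starts latched in the logger, y along the logger's y, and fits either way round.
- pack_grip (a point): Point midway between the two orange ribbed tab pads, 74 mm above the pack's underside. One pad on each y side of the head, 22 mm wide (x) and 24 mm tall, centred at this height: 52 mm over both pads when out, 44 mm when both are pressed right in.
- pack_shoulder (a point): Centre of the head's underside, 42 mm above the pack's underside: it rests on a port's collar when fully home. Below it each tab has a hook on the stem's y side, standing 3.5 mm out, flat on top, sloping below, which catches under the port's 6 mm thick lip with 1.5 mm of play. Both tabs pressed in 3.5 mm or more free it, whatever its side play of 1 mm each way.
- tab_a (a joint): Travel of the tab on the pack's +y side: 0 sprung out, 0.004 m pressed right in. The spring takes 4 N to start and about 10 N fully in; a 20 N pinch is plenty, and over 45 N a side crushes the tabs.
- tab_b (a joint): The same for the tab on the pack's -y side.
- logger: Portable data logger, black top panel with screen, dial and coloured sockets, orange corner bumpers: 130 (x) by 170 (y) by 70 mm (bumpers to 72, dial to 81 mm). It stands firm. Origin at the centre of its underside, z up. The pack stands in a port in its top.
- logger_port (a point): Centre of the logger's port mouth (28 by 32 mm, x by y), at its collar's top, 70 mm above the table; axes as the logger's. Sprung contacts push the latched pack up with about 5 N: its underside starts 40.5 mm below this point. With both hooks free it draws out with a few newtons; latched, it does not move, and over 35 N between pack and logger is too rough.
- charger: The free charging cradle: grey housing 104 (x) by 108 (y) by 63 mm, black foot, orange stripes beside an empty black bay in its top, three small lamps (two amber). It stands firm. Origin at the centre of its underside, z up. The bay takes the pack from above, stem down, tabs along the charger's y. Over 55 N between pack and cradle is forcing it.
- charger_bay (a point): Fixed point: middle of the bay's float, at its collar's top, 66 mm above the table; axes as the charger's. The bay is a black insert, collar 44 (x) by 52 (y) mm, mouth 28 by 32 mm, edged in white, no lead-in. It floats up to 8 mm either way along y, held by about 4 N of friction, and rests where the last pack left it: this offset is not measured and must be seen or felt.
- charger_floor (a point): Fixed point 42 mm below charger_bay: height of the pack's underside when fully home. Sprung contacts meet the pack 8 mm above it and push back with about 6 N at home; let go before the hooks are under the lip and they lift it again. Let go when home, the tabs spring out and it rises 1.5 mm into its latch. Unpinched, a push of 20 to 25 N on its top snaps it in.
- charger_taken: A second cradle like the first, lamps green, another pack of the same kind latched in its bay, whose head stands up to 118 mm above the table. It stands firm; leave it alone. Origin at the centre of its underside. The logger and the two cradles stand in a row, in any order.
- board: Green-blue circuit board on a clear base, 75 by 60 by 18 mm; bystander. Origin at the centre of its underside.
- block_cell: Red and brass block battery lying flat, 45 by 27 by 17 mm; bystander. Origin at the centre of its underside.
- tape: Roll of blue tape lying flat, 68 mm across, 19 mm high; bystander. Origin at the centre of its underside.
- driver: Screwdriver with a yellow handle, 190 mm long, lying flat; bystander. Origin under its middle.
- part_box: Clear parts box with a white lid, 118 by 83 by 42 mm; bystander. Origin at the centre of its underside.
- carton: Open orange carton, 85 by 125 by 45 mm; bystander. Origin at the centre of its underside.
- meter: Orange hand-held meter leaning on its stand, 85 mm wide, about 165 mm tall, its face towards the robot; bystander. Origin under the foot of the meter.
- blue_pack: Flat blue-green product box, 105 by 65 by 28 mm; bystander. Origin at the centre of its underside.
Things that resemble listed ones, but are neither listed nor needed, are in the scene too. Leave any red look-alike of the logger alone. What is shaped like the charger but pink is not meant.

How it is judged:
On the way, in this order (a step that is already met when the one before it is completed fails the run):
1. both tabs are pinched right in while the pack is still in the logger (value of joint each of tab_a, tab_b above 0.0015 m and z of pack in the frame of logger_port below -0.03 m), for 0.1 s.
2. the pack is drawn clear of the logger (z of pack in the frame of logger_port above 0.01 m), for 0.1 s.
At the end, for the whole second after the job is handed in: The pack is latched, upright (0.07 rad) and still in the free cradle's bay: underside at least 38 mm below the collar's top (42 is home), within 4 mm across and 12 mm along the float of the cradle's middle, both tabs out to within 1.5 mm (z of pack in the frame of charger_bay below -0.038 m and x of pack in the frame of charger_bay between -0.004 and 0.004 m and y of pack in the frame of charger_bay between -0.012 and 0.012 m and angle between pack's own z axis and vertical below 0.07 rad and value of joint each of tab_a, tab_b below 0.0015 m and linear speed of pack below 0.02 m/s); the robot touches nothing.
It fails at once if the pack is wrenched against the logger with more than 35 N (contact force between pack and logger above 35 N).
It fails at once if the pack is forced against the cradle with more than 55 N (contact force between pack and charger above 55 N).
It fails at once if the tabs are squeezed with more than 45 N a side (contact force between the fingers and pack above 90 N).
It fails at once if another thing on the table is pushed more than 30 mm (distance of any of board, block_cell, tape, driver, part_box, carton, meter, blue_pack from where it was at the start of the episode above 0.03 m).
It also fails if it takes over 64 s, if anything falls off the work surface, if the arm or the gripper's body presses on something with over 40 N, if the wrist force passes 120 N, or if a joint passes its speed limit or range.

ROBOT

A 6-joint arm with a two-finger parallel gripper is mounted at the origin on the work surface. World frame = base frame: x ahead of the robot, y to its left, z up, the work surface at z = 0. Lengths are in m, angles in rad, forces in N, time in s.
With the tool pointing down it reaches from about 0.275 to 0.825 m from the base axis. Payload 4.9 kg.
Tool frame: the origin (TCP) lies midway between the tips of the shut fingers; the grasp point (between the pads) lies 19 mm behind it (bot.grip_depth is the distance from the TCP to the grasp point, in m); y points along the fingers, x is the direction in which the jaws open and shut, and the axes are right-handed (so a half turn about y gives the same grasp; the last joint's range is limited). The gripper opens to 85 mm and grips with 20 to 120 N. Pads are 22 mm wide; open, the fingers measure 114 mm over their backs; the gripper's body (76 mm by 85 mm) begins 54 mm behind the grasp point. The pads swing forward as they close: fully open they stand 13 mm farther back than shut.
Start: joints at [1.034, 0.326, -0.193, 1.052, 0, 1.437], TCP at [0.216, 0.506, 0.192] pointing down, gripper open.
Joint ranges: [-2.65, 2.65], [-0.97, 1.79], [-1.3, 1.35], [-1.93, 2.1], [-1.47, 1.37], [-3.14, 3.14]. Speed limits (rad/s): [2.57, 2.57, 3.14, 3.14, 3.14, 3.14].

INTERFACE

Orientations are given as a unit quaternion [w, x, y, z].
In Python, from cell import bot gives the robot as it stands. Calls block until the motion is done:
- bot.move_pose(position, orientation): joint-space move of the TCP to a pose.
- bot.move_linear(position, speed=0.15, rotation=None, until_force=None): straight line of the TCP; rotation=None keeps the orientation; speed is the mean speed in m/s. With until_force (N) it stops when the force on the tool has changed by that much, and returns True; else False.
- bot.goto_joints(angles): joint-space move.
- bot.set_gripper(opening, grasp_force=None): opening from 0.0 (shut) to 1.0 (fully open); grasp_force is the grip in N (None keeps the last); returns when the fingers have stopped.
- bot.wait(seconds).
- bot.solve_ik(position, orientation): joint angles nearest the present ones, or None.
- bot.camera(name): name is "scene" or "side" or "wrist"; returns the picture (480x640x3 uint8, red, green, blue); there is no depth.
- bot.calibration(name): a dict with "mtx" (3x3 intrinsics, pixels), "k1" (the pictures are not rectified: a ray, as slopes to the right and down, at radius r is drawn at 1 + k1 r^2 times it, then the intrinsics apply), "extrinsics" (4x4, takes a point from world to camera coordinates); the wrist camera has in their place "hand_eye" (4x4, takes a point from camera to tool coordinates, whose origin is the TCP and whose axes are the tool frame's). Camera axes: x right, y down, z forward; pixel columns grow to the right and rows downward; lengths in m; the calibration is good to about 2 mm. A picture is of the moment at which its call begins: read the wrist's pose just before it. calibration takes no time and is no camera call.
A pose or a line that the arm cannot do raises bot.PlanningError and nothing moves.
- bot.close_job(): hands the job in, once; it reports no verdict.
Trained networks look in the newest picture that a camera, given by its name, has taken for a name from the list of things; names that differ only in an ending like _2 or _b are one class to them, and where a whole thing is asked for, a point or a joint stands for the part that bears it (a point fixed in the world has none). Each returns a list of dicts, best first, with "confidence" (0 to 1); they miss things now and then, are a little off and sometimes report something else, mostly with a low value. They report only what shows in the picture. A call takes as long as a camera call. They do not tell look-alikes from the thing itself.
- bot.search_frame(camera, thing): "bbox" ([left, top, width, height] in pixels, round what is visible of it).
Readings, each from a call of its own:
- bot.read_clock(): time.
- bot.read_joint_positions(): joint angles.
- bot.read_joint_vel(): joint speeds.
- bot.read_joint_efforts(): joint torques, N m.
- bot.read_position(): TCP position.
- bot.read_tool_rot(): TCP orientation.
- bot.read_ft_force(): force on the tool from outside, world axes, zero at the start.
- bot.read_moment(): the same for the moment, N m.
- bot.read_gripper_width(): opening from 0.0 (shut) to 1.0 (fully open).
Only numpy, scipy, OpenCV 4.12 (cv2) and the standard library are available. Lean on these libraries where they do the work, as an engineer would, in place of code of your own. Each camera call takes 0.05 s, during which the arm holds its last target. There are 200 camera calls.

## Working session

There is one attempt and no reset: what is moved stays moved. The work goes in short steps, each a Python script; the robot and the scene stay as the last script left them, time stands still between calls to the robot, and variables do not carry over. Pictures are saved under pics/ and viewed, about 8 in all and at most 12, crops included, and the job is handed in when it is done.

```bash
mkdir -p pics; ls; cat > h.py <<'E'
import numpy as np, cv2
from cell import bot
from scipy.spatial.transform import Rotation as R
def snap(c,name=None):
    im=bot.camera(c)
    if name: cv2.imwrite(f'pics/{name}.png',im[:,:,::-1])
    return im
def rot(q): return R.from_quat(np.roll(q,-1)).as_matrix()
def camT(c):
    k=bot.calibration(c)
    if c=='wrist':
        T=np.eye(4);T[:3,:3]=rot(bot.read_tool_rot());T[:3,3]=bot.read_position()
        return k,T@np.array(k['hand_eye'])
    return k,np.linalg.inv(np.array(k['extrinsics']))
def undist(k,uv):
    m=np.array(k['mtx']);p=np.array([(uv[0]-m[0,2])/m[0,0],(uv[1]-m[1,2])/m[1,1]])
    q=p.copy()
    for _ in range(20): q=p/(1+k['k1']*(q@q))
    return q
def at_z(kT,uv,z):
    k,T=kT;q=undist(k,uv);d=T[:3,:3]@np.array([q[0],q[1],1]);o=T[:3,3]
    return o+d*(z-o[2])/d[2]
def proj(kT,P):
    k,T=kT;c=np.linalg.inv(T)@np.append(P,1);q=c[:2]/c[2];q=q*(1+k['k1']*(q@q));m=np.array(k['mtx'])
    return np.array([m[0,0]*q[0]+m[0,2],m[1,1]*q[1]+m[1,2]])
def down(yaw):
    # tool z down, tool x (jaw axis) at world angle yaw
    x=np.array([np.cos(yaw),np.sin(yaw),0]);z=np.array([0,0,-1.]);y=np.cross(z,x)
    q=R.from_matrix(np.c_[x,y,z]).as_quat();return np.roll(q,1)
E
python3 - <<'E'
from h import *
for c in ['scene','side']:
    snap(c,c+'0')
    for t in ['pack','logger','charger','charger_taken','meter','carton']:
        print(c,t,[(np.round(d['bbox']).astype(int).tolist(),round(d['confidence'],2)) for d in bot.search_frame(c,t)])
    k,T=camT(c);print(np.round(T,3).tolist())
k,T=camT('wrist');print(np.round(np.array(k['hand_eye']),3).tolist(),k['mtx'],rot(bot.read_tool_rot()).round(2).tolist(),bot.read_clock())
E
```

```text
pics
scene pack [([239, 178, 20, 25], 0.71), ([387, 235, 20, 17], 0.24)]
scene logger [([303, 130, 78, 72], 0.66), ([209, 159, 74, 73], 0.56)]
scene charger [([336, 282, 68, 74], 0.77), ([395, 248, 74, 72], 0.58), ([238, 179, 22, 22], 0.37)]
scene charger_taken [([290, 221, 65, 60], 0.97)]
scene meter [([178, 262, 64, 67], 0.7)]
scene carton [([260, 311, 58, 77], 0.9), ([238, 176, 20, 29], 0.56)]
[[-0.772, 0.49, -0.405, 1.05], [0.636, 0.595, -0.492, 0.597], [0.0, -0.637, -0.771, 1.022], [0.0, 0.0, 0.0, 1.0]]
side pack [([395, 273, 24, 28], 0.61)]
side logger [([237, 306, 99, 114], 0.85), ([367, 273, 95, 98], 0.58)]
side charger [([263, 175, 54, 54], 0.82), ([400, 273, 21, 30], 0.73), ([200, 196, 57, 54], 0.64)]
side charger_taken [([295, 225, 58, 67], 0.87)]
side meter [([402, 174, 54, 73], 0.79)]
side carton [([336, 174, 46, 44], 0.79)]
[[0.819, -0.384, 0.427, 0.042], [-0.574, -0.573, 0.586, -0.688], [0.02, -0.725, -0.689, 0.925], [0.0, 0.0, 0.0, 1.0]]
[[1.0, -0.0, 0.0, 0.0], [-0.0, -0.298, 0.955, -0.182], [-0.0, -0.955, -0.298, 0.075], [0.0, 0.0, 0.0, 1.0]] [[362.58084308   0.         320.8341551 ]
 [  0.         362.58084308 245.15210458]
 [  0.           0.           1.        ]] [[0.39, 0.0, -0.92], [0.92, 0.0, 0.39], [0.0, -1.0, 0.0]] 0.7
```

```bash
sed -i 's/^    x=np.array(\[np.cos.*/    x=np.array([np.cos(yaw),np.sin(yaw),0]);y=np.array([0,0,-1.]);z=np.cross(x,y)/; s/tool z down/tool y down/' h.py
python3 - <<'E'
import cv2
a=cv2.imread('pics/scene0.png')[110:410,150:550];cv2.imwrite('pics/s0c.png',cv2.resize(a,None,fx=2,fy=2,interpolation=cv2.INTER_CUBIC))
E
```

```text
(no output)
```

View pics/s0c.png

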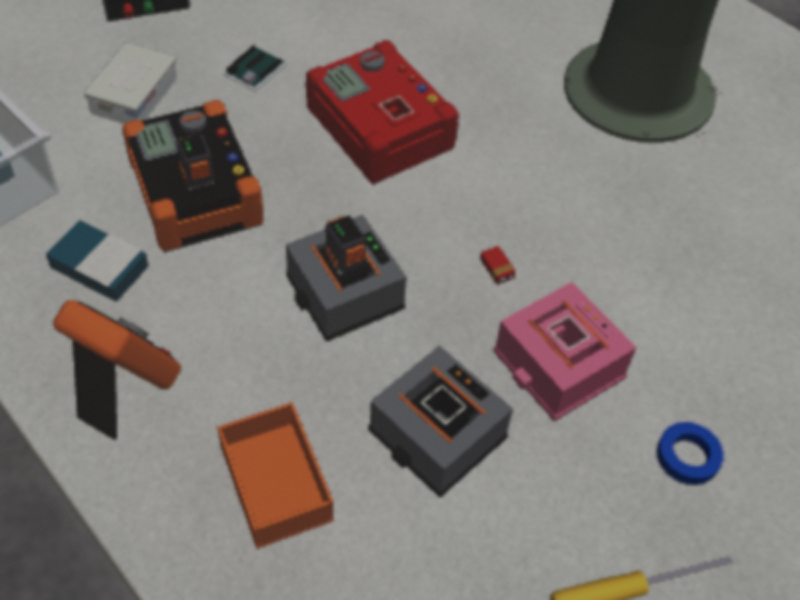

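View pics/side0.png

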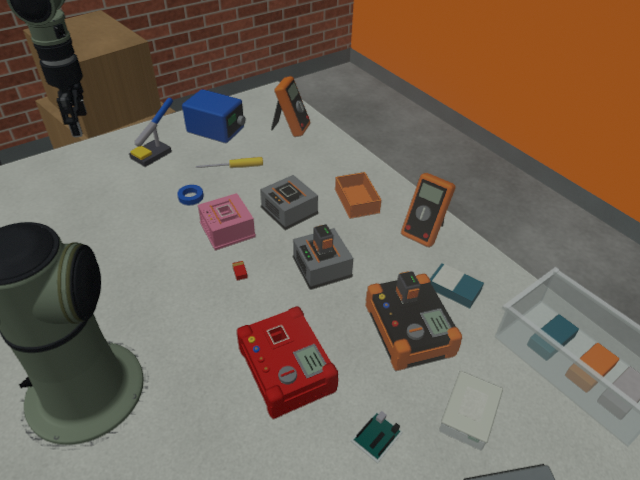

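```bash
python3 - <<'E'
from h import *
K=camT('scene')
f=lambda u,v,z:at_z(K,(u/2+150,v/2+110),z).round(3)
print('pack',f(195,142,.1215))
L=[f(*p,.071) for p in [(165,210),(250,188),(215,108),(133,128)]];print('log',L)
ang=lambda a,b:np.degrees(np.arctan2(*(b-a)[1::-1]))
print([ang(L[i],L[(i+1)%4]) for i in range(4)],[np.linalg.norm(L[i]-L[(i+1)%4]) for i in range(4)])
C=[f(*p,.063) for p in [(370,408),(441,465),(511,410),(440,350)]];print('chg',C,np.mean(C,0))
print([ang(C[i],C[(i+1)%4]) for i in range(4)],[np.linalg.norm(C[i]-C[(i+1)%4]) for i in range(4)])
print('bay',f(443,405,.066),'stripe',ang(f(405,395,.066),f(450,440,.066)),ang(f(435,365,.066),f(483,412,.066)))
print('taken',f(345,225,.118))
S=camT('side');print('side pack',at_z(S,(408,278),.1215),'bay',at_z(S,(290,190),.066))
E
```

```text
pack [ 0.61  -0.207  0.121]
log [array([ 0.679, -0.179,  0.071]), array([ 0.579, -0.143,  0.071]), array([ 0.53 , -0.287,  0.071]), array([ 0.633, -0.324,  0.071])]
[np.float64(160.2011236454751), np.float64(-108.79229832348602), np.float64(-19.75947073521323), np.float64(72.3988186322144)] [np.float64(0.10628264204469147), np.float64(0.1521085138971517), np.float64(0.10944404963267759), np.float64(0.15212166183683376)]
chg [array([0.664, 0.182, 0.063]), array([0.651, 0.278, 0.063]), array([0.551, 0.278, 0.063]), array([0.557, 0.176, 0.063])] [0.60575 0.2285  0.063  ]
[np.float64(97.71189241265888), np.float64(180.0), np.float64(-86.6335393365702), np.float64(3.2094863177919897)] [np.float64(0.09687620966986686), np.float64(0.09999999999999998), np.float64(0.10217631819555843), np.float64(0.10716809226630843)]
bay [0.603 0.23  0.066] stripe 90.0 89.22577983507195
taken [0.553 0.008 0.118]
side pack [ 0.61927304 -0.20196569  0.1215    ] bay [0.61147546 0.22677422 0.066     ]
```

```bash
python3 - <<'E'
from h import *
bot.move_pose([.606,.228,.26],down(np.radians(90)))
snap('wrist','w_bay');K1=camT('wrist')
bot.move_pose([.615,-.205,.27],down(np.radians(71)))
snap('wrist','w_pack');K2=camT('wrist')
import pickle;pickle.dump((K1,K2),open('K.pkl','wb'))
print(bot.read_joint_positions(),bot.read_clock(),proj(K1,[.606,.228,.066]),proj(K2,[.615,-.205,.1215]), bot.search_frame('wrist','pack'))
a=cv2.imread('pics/w_bay.png');b=cv2.imread('pics/w_pack.png')
def crop(im,c,s,n):
    c=np.int32(c);x0=max(c[0]-s,0);y0=max(c[1]-s,0);o=im[y0:c[1]+s,x0:c[0]+s];print(n,x0,y0,o.shape);cv2.imwrite(f'pics/{n}.png',cv2.resize(o,(600,int(600*o.shape[0]/o.shape[1])),interpolation=cv2.INTER_CUBIC))
crop(a,proj(K1,[.606,.228,.066]),75,'c_bay');crop(b,proj(K2,[.615,-.205,.1]),100,'c_pack')
E
```

```text
[-4.33387360e-01  4.87072776e-01  2.49774813e-01  1.33348803e+00
  3.32799609e-04 -1.03817551e-01] 4.1583 [320.16019751 207.54971412] [319.14007333 216.47286555] [{'bbox': [288.3, 193.5, 62.8, 44.4], 'confidence': 0.84}, {'bbox': [568.7, 190.9, 71.0, 77.5], 'confidence': 0.41}]
c_bay 245 132 (150, 150, 3)
c_pack 219 111 (200, 200, 3)
```

View pics/c_bay.png

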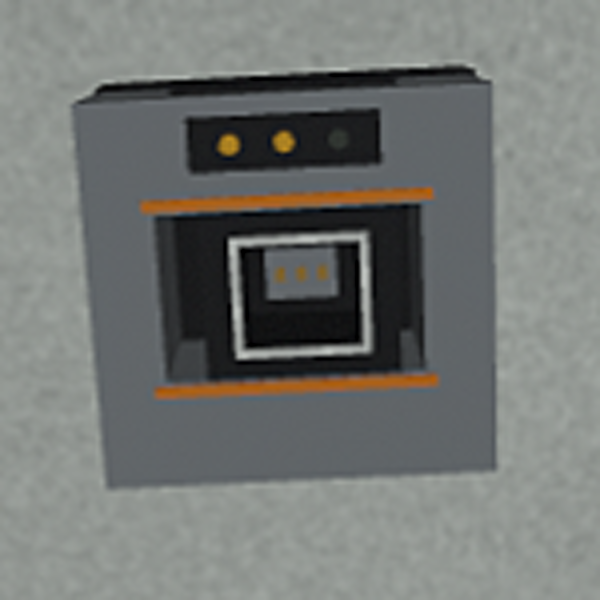

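View pics/c_pack.png

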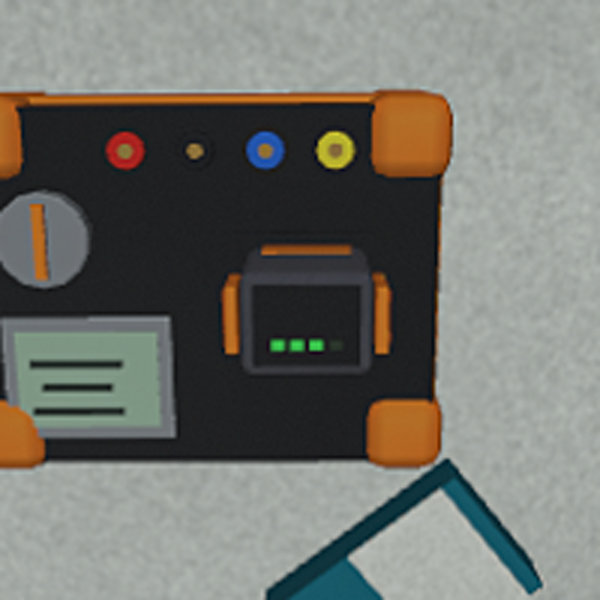

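```bash
python3 - <<'E'
from h import *
import pickle;K1,K2=pickle.load(open('K.pkl','rb'))
b=lambda u,v,z=.066:at_z(K1,(245+u/4-.4,132+v/4-.4),z)
p=lambda u,v,z=.1215:at_z(K2,(219+u/3-.3,111+v/3-.3),z)
ang=lambda a,b:np.degrees(np.arctan2(*(b-a)[1::-1])).round(2)
n=np.linalg.norm
W=[b(228,237),b(368,231),b(375,350),b(236,360)]
print('mouth',np.mean(W,0),[n(W[i]-W[(i+1)%4]).round(4) for i in range(4)],ang(W[0],W[1]),ang(W[3],W[2]))
print('stripes',ang(b(142,208),b(434,193)),ang(b(155,394),b(440,379)))
H=[b(75,102,.063),b(493,83,.063),b(495,469,.063),b(107,488,.063)]
print('housing',np.mean(H,0),[n(H[i]-H[(i+1)%4]).round(4) for i in range(4)],ang(H[0],H[1]),ang(H[3],H[2]))
print('pack top',p(308,326),p(247,326),p(370,326),n(p(247,326)-p(370,326)),'tabs',p(306,314,.1155),n(p(222,314,.1155)-p(390,314,.1155)))
print('pack ang',ang(p(250,373),p(365,373)),'logger',ang(p(20,100,.07),p(375,100,.07)),ang(p(45,459,.07),p(370,461,.07)))
E
```

```text
mouth [0.60370699 0.22786592 0.066     ] [np.float64(0.0364), np.float64(0.0317), np.float64(0.0371), np.float64(0.0329)] 92.53 94.3
stripes 92.99 93.19
housing [0.60360594 0.22538654 0.063     ] [np.float64(0.1067), np.float64(0.1033), np.float64(0.107), np.float64(0.1041)] 92.6 93.03
pack top [ 0.61828865 -0.20393124  0.1215    ] [ 0.61213196 -0.22190156  0.1215    ] [ 0.62453896 -0.18566214  0.1215    ] 0.0383044282193688 tabs [ 0.61574655 -0.20371853  0.1155    ] 0.053101333535532605
pack ang 71.1 logger 70.94 70.75
```

```bash
python3 - <<'E'
from h import *
bot.set_gripper(.85,24)
bot.move_pose([.617,-.204,.16],down(np.radians(71)))
print('hit',bot.move_linear([.617,-.204,.080],speed=.05,until_force=6))
f0=np.array(bot.read_ft_force());print(bot.read_position(),f0.round(2))
bot.set_gripper(0,24);bot.wait(.4)
print(bot.read_gripper_width(),np.array(bot.read_ft_force()).round(2),np.array(bot.read_moment()).round(3),bot.read_clock())
snap('wrist','w_grip');print(proj(camT('wrist'),[.617,-.204,.11]))
E
```

```text
hit False
[ 0.61724998 -0.20409237  0.08036932] [ 0.04 -0.37 -0.04]
0.0008185809876754406 [-0.58 -3.66  5.42] [-0.845  0.276  0.046] 7.85
[323.53113933 299.10287601]
```

View pics/w_grip.png

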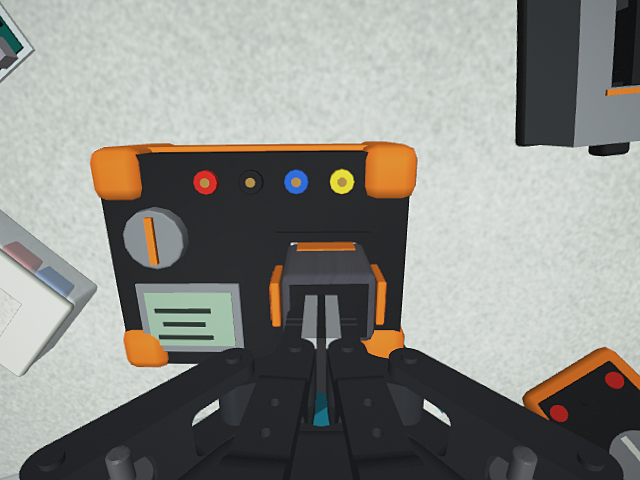

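```bash
python3 - <<'E'
from h import *
s=snap('side')[:,:,::-1];c=snap('scene')[:,:,::-1];w=cv2.imread('pics/w_grip.png')
f=lambda im,x,y,n:cv2.resize(im[y:y+n,x:x+n],(390,390),interpolation=cv2.INTER_CUBIC)
cv2.imwrite('pics/m1.png',np.hstack([f(w,250,225,150),f(s,350,225,110)]))
print(bot.read_gripper_width(),bot.read_position())
print(proj(camT('side'),[.617,-.204,.1215]),proj(camT('side'),[.617,-.204,.08]))
E
```

```text
-0.0034271416188159974 [ 0.61764313 -0.20561949  0.08117861]
[407.83085591 279.09464679] [405.16102784 292.592312  ]
```

View pics/m1.png

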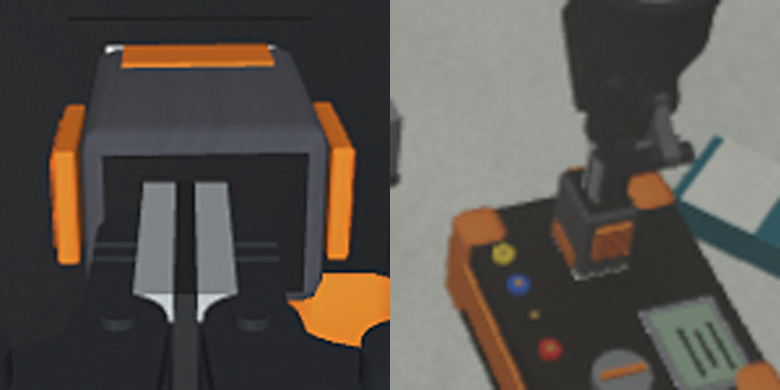

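```bash
python3 - <<'E'
from h import *
bot.wait(.3);print(np.array(bot.read_ft_force()).round(2))
for z in [.083,.086,.09,.1,.13]:
    h=bot.move_linear([.617,-.204,z],speed=.03,until_force=8)
    print(z,h,np.array(bot.read_position()).round(4),np.array(bot.read_ft_force()).round(2),bot.read_gripper_width())
    if h: break
w=snap('wrist')[:,:,::-1]
s=snap('side')[:,:,::-1];f=lambda im,x,y,n:cv2.resize(im[y:y+n,x:x+n],(390,390),interpolation=cv2.INTER_CUBIC)
bot.set_gripper(.85,24);bot.wait(.3);print(bot.read_gripper_width())
w2=snap('wrist')[:,:,::-1]
cv2.imwrite('pics/m2.png',np.vstack([np.hstack([cv2.resize(w,(390,292)),cv2.resize(w2,(390,292))]),np.hstack([f(s,350,215,110)[:290],f(w2,230,200,195)[:290]])]))
print(bot.read_clock())
E
```

```text
[-1.48 -3.4   5.19]
0.083 False [ 0.6169 -0.2034  0.0828] [ 0.54 -0.11 -0.04] 0.002008341800227883
0.086 False [ 0.617  -0.2037  0.086 ] [-0.84 -0.33 -0.74] 0.0004625933209619589
0.09 False [ 0.6173 -0.2041  0.0904] [-0.13  0.48  0.26] 0.0019297422174472238
0.1 False [ 0.6172 -0.2041  0.1003] [-1.19 -0.56  0.23] 0.0015809690107084625
0.13 False [ 0.6168 -0.2039  0.1297] [ 0.39 -0.61  0.85] -0.0011610284522428189
0.8479712545676383
11.85
```

View pics/m2.png

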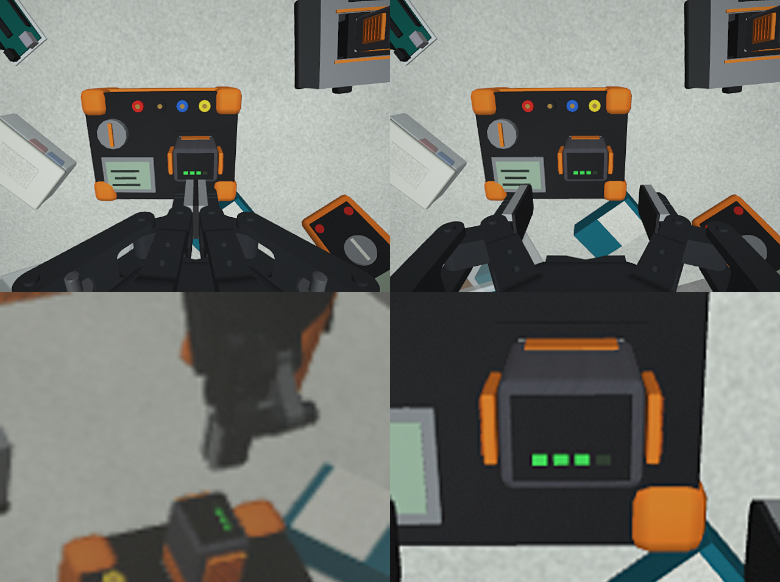

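```bash
python3 - <<'E'
from h import *
print(bot.grip_depth,at_z(camT('wrist'),(320.5,271),.1215))
print('hit',bot.move_linear([.617,-.204,.041],speed=.05,until_force=5),np.array(bot.read_position()).round(4),np.array(bot.read_ft_force()).round(2))
for o in [.75,.7,.65,.6,.55]:
    bot.set_gripper(o,22);print(o,bot.read_gripper_width(),np.array(bot.read_ft_force()).round(2))
w=snap('wrist','w_g2')[:,:,::-1];s=snap('side')[:,:,::-1];f=lambda im,x,y,n:cv2.resize(im[y:y+n,x:x+n],(390,390),interpolation=cv2.INTER_CUBIC)
cv2.imwrite('pics/m3.png',np.hstack([f(w,210,190,220),f(s,350,205,110)]));print(bot.read_clock())
E
```

```text
0.0187 [ 0.61656678 -0.20406073  0.1215    ]
hit False [ 0.6172 -0.2041  0.0413] [-0.54  0.75  0.58]
0.75 0.7509210116904126 [ 0.02  1.06 -0.14]
0.7 0.6980893113844794 [0.85 1.01 1.1 ]
0.65 0.6461612491535721 [-0.63 -0.56  0.55]
0.6 0.5999335759964474 [-0.4   0.76  0.85]
0.55 0.5559724987851681 [-1.23 -0.21  3.47]
15.025
```

View pics/m3.png

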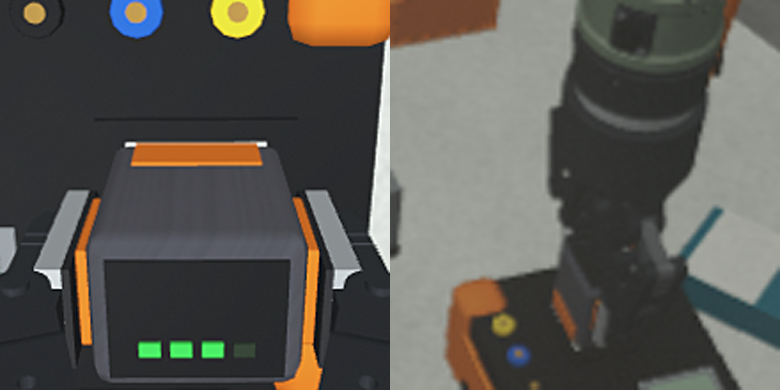

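```bash
python3 - <<'E'
from h import *
pr=lambda t:print(t,round(bot.read_gripper_width()*85,1),np.array(bot.read_position()).round(4),np.array(bot.read_ft_force()).round(2),np.array(bot.read_moment()).round(2))
bot.set_gripper(0,24);bot.wait(.3);pr('closed')
p=np.array([.617,-.204,.041])
ok=True
for dz in [.002,.005,.01,.02]:
    h=bot.move_linear(p+[0,0,dz],speed=.02,until_force=12);pr(dz)
    if h: print('STOP');ok=False;break
print(bot.read_clock())
E
```

```text
closed 41.6 [ 0.6172 -0.2042  0.0414] [-0.59  0.08  5.51] [-0.05  0.32  0.01]
0.002 41.3 [ 0.6171 -0.2042  0.0431] [-0.49 -0.26  2.1 ] [-0.19  0.12 -0.01]
0.005 41.6 [ 0.617  -0.2041  0.0459] [ 0.61 -1.53  0.24] [-0.33  0.01 -0.02]
0.01 41.5 [ 0.6166 -0.2035  0.0506] [ 0.28 -0.48 -1.95] [-0.01  0.02 -0.01]
0.02 41.4 [ 0.617  -0.204   0.0611] [ 0.3  -0.09 -2.02] [-0.01 -0.08  0.04]
17.1417
```

```bash
python3 - <<'E'
from h import *
import pickle
bot.move_linear([.617,-.204,.17],speed=.12)
bot.move_linear([.6037,.2279,.17],speed=.2,rotation=down(np.radians(93)))
bot.move_linear([.6037,.2279,.098],speed=.08,until_force=6)
bot.wait(.3)
w=snap('wrist','w_b2');K=camT('wrist');pickle.dump(K,open('K3.pkl','wb'))
print(np.array(bot.read_position()).round(4),np.array(bot.read_ft_force()).round(2),bot.read_gripper_width()*85,bot.read_joint_positions(),bot.read_clock())
cv2.imwrite('pics/m4.png',cv2.resize(w[120:370,195:445,::-1],(600,600),interpolation=cv2.INTER_CUBIC))
E
```

```text
[0.6038 0.2279 0.0983] [ 0.18  0.7  -1.43] 41.62856684251315 [ 2.46661804e-01  5.69652744e-01 -5.48023237e-02  9.45909294e-01
 -1.84651714e-05  1.94318758e-01] 21.9083
```

View pics/m4.png

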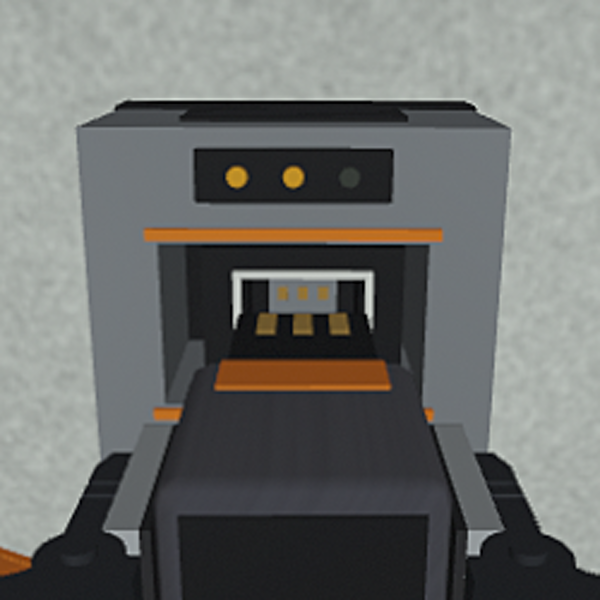

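```bash
python3 - <<'E'
from h import *
import pickle;K=pickle.load(open('K3.pkl','rb'))
g=lambda u,v,z:at_z(K,(195+u/2.4-.3,120+v/2.4-.3),z).round(4)
print('mouth near edge outer/inner',g(303,271,.066),g(303,281,.066))
for z in (.085,.0868): print('stem bottom near',g(303,313,z))
print('stem bottom lr',g(237,318,.086),g(370,318,.086),'mouth lr',g(232,271,.066),g(374,271,.066))
print('stripe',g(150,235,.066),g(440,235,.066))
print('top near edge',g(300,485,.178))
E
```

```text
mouth near edge outer/inner [0.5876 0.2268 0.066 ] [0.5902 0.2269 0.066 ]
stem bottom near [0.5926 0.227  0.085 ]
stem bottom near [0.592  0.227  0.0868]
stem bottom lr [0.5943 0.2116 0.086 ] [0.5927 0.2428 0.086 ] mouth lr [0.5885 0.2087 0.066 ] [0.5866 0.2449 0.066 ]
stripe [0.5802 0.1878 0.066 ] [0.5764 0.2608 0.066 ]
top near edge [0.5861 0.2263 0.178 ]
```

```bash
python3 - <<'E'
from h import *
x,y=.6037,.2275
pr=lambda t,h:print(t,h,np.array(bot.read_position()).round(4),np.array(bot.read_ft_force()).round(2),np.array(bot.read_moment()).round(2))
bot.move_linear([x,y,.085],speed=.05)
h=bot.move_linear([x,y,.062],speed=.025,until_force=6);pr('enter',h)
if not h:
    h=bot.move_linear([x,y,.030],speed=.02,until_force=14);pr('down',h)
print(bot.read_gripper_width()*85,bot.read_clock())
E
```

```text
enter False [0.6039 0.2275 0.0622] [ 0.71 -0.65 -2.21] [-0.02  0.01 -0.01]
down True [0.6038 0.2275 0.0374] [-1.73  0.08  3.99] [-0.05  0.21 -0.03]
41.45708243734756 24.55
```

```bash
python3 - <<'E'
from h import *
x,y=.6037,.2275
pr=lambda t,h:print(t,h,np.array(bot.read_position()).round(4),np.array(bot.read_ft_force()).round(2),bot.read_gripper_width()*85)
h=bot.move_linear([x,y,.033],speed=.01,until_force=15);pr('press',h)
for o in [.53,.56,.6,.65,.8]:
    bot.set_gripper(o,24);pr(o,'')
bot.wait(.3)
w=snap('wrist')[:,:,::-1];s=snap('side')[:,:,::-1]
bot.move_linear([x,y,.14],speed=.1,until_force=6);pr('up','')
w2=snap('wrist');K=camT('wrist')
f=lambda im,x,y,n:cv2.resize(im[y:y+n,x:x+n],(390,390),interpolation=cv2.INTER_CUBIC)
cv2.imwrite('pics/m5.png',np.hstack([f(w2[:,:,::-1],220,150,200),f(snap('side')[:,:,::-1],240,140,110)]));print(bot.read_clock())
print(proj(K,[.6037,.2275,.1145]),proj(K,[.5867,.2275,.1145]),proj(K,[.5867,.2275,.117]))
E
```

```text
press True [0.6038 0.2275 0.0374] [ 0.05 -0.51  3.45] 41.52494499478425
0.53  [0.6036 0.2274 0.037 ] [-0.29 -0.36  3.71] 45.251680336453255
0.56  [0.6035 0.2274 0.0366] [0.77 0.26 3.74] 47.42480098192865
0.6  [0.603  0.2273 0.0364] [ 0.73 -0.36  3.71] 50.57698595757373
0.65  [0.6018 0.227  0.0355] [-0.31  0.96 -0.34] 55.00024847313918
0.8  [0.6026 0.2272 0.0361] [ 0.62 -0.22 -0.56] 67.94668839923038
up  [0.6031 0.2273 0.1392] [0.91 1.06 0.16] 68.03990941512326
27.6417
[321.74268447 263.15513779] [323.26131592 236.16382097] [323.28283311 237.31950005]
```

View pics/m5.png

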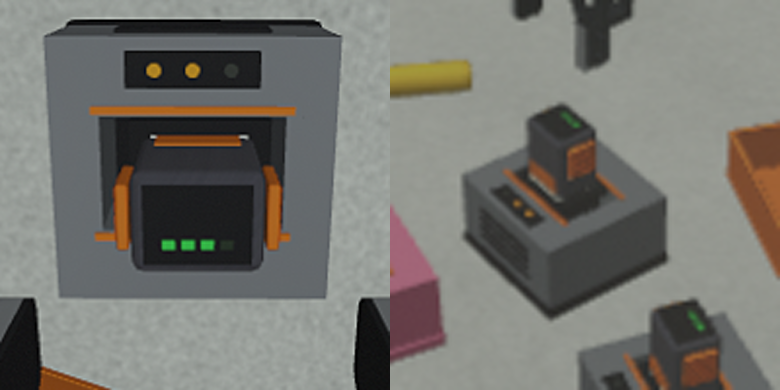

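```bash
python3 - <<'E'
from h import *
x,y=.6037,.2275
pr=lambda t,h:print(t,h,np.array(bot.read_position()).round(4),np.array(bot.read_ft_force()).round(2))
bot.set_gripper(0,20)
bot.move_linear([x,y,.09],speed=.06,until_force=4)
h=bot.move_linear([x,y,.065],speed=.01,until_force=3);pr('touch',h)
h=bot.move_linear([x,y,.065],speed=.01,until_force=18);pr('press',h)
bot.move_linear([x,y,.16],speed=.08);pr('up','')
h=snap('wrist')
cv2.imwrite('pics/m6.png',cv2.resize(h[120:340,210:430,::-1],(440,440)));print(bot.read_clock())
E
```

```text
touch True [0.604  0.2275 0.0768] [0.95 0.29 3.87]
press True [0.6044 0.2276 0.0765] [-0.26 -1.36  4.05]
up  [0.6032 0.2274 0.1593] [-0.7  -0.46 -0.27]
32.4
```

View pics/m6.png

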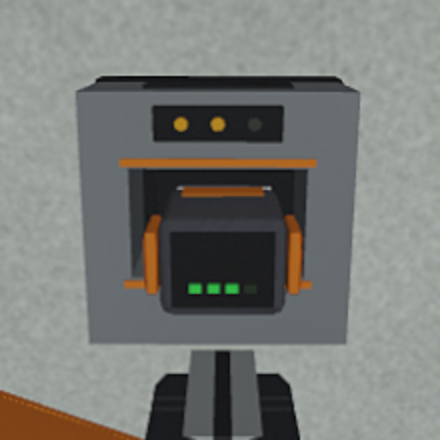

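```bash
python3 -c "
from h import *
bot.wait(.3);bot.close_job();print('done')"
```

```text
the job is handed in; nothing more can be done
done
```

I moved the pack from the orange logger into the free (amber-lamp) cradle and handed the job in at about 33 s on the robot clock. `close_job` gives no verdict, so success rests on the checks below.

- **Removal:** I pinched the tabs at 24 N. The pack came out freely, with wrist force at most about 5.5 N in the readings.
- **Insertion:** The pack entered the bay on the first try. I pressed it home until the 15 N change limit and released it.
- **Final checks:**
  - Both tabs showed sprung out in the wrist and side pictures.
  - The pack top felt about 117 mm above the table, where 117.5 mm means latched and 116 mm means fully down.
  - An 18 N push on the top moved it only 0.3 mm, so it is latched, and the gripper stood clear above it.
- **First grasp failed:** The fingertips sit about 40 mm behind the reported TCP, which disagrees with the description. The first close therefore shut the fingers on top of the pack with about 5 N. I raised the arm, corrected the height and grasped properly. The pictures afterwards showed no damage or shift.
- **Bystanders:** The arm met no unexpected contact, but I did not measure the bystanders again at the end.

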